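# Hang the sanding paddle over the dust tray

### The arm

A 6-joint arm with a two-finger parallel gripper is mounted at the origin on the work surface. World frame = base frame: x ahead of the robot, y to its left, z up, the work surface at z = 0. Lengths are in mm, angles in rad, forces in N, time in s.
With the tool pointing down it reaches from about 275 to 1000 mm from the base axis. Payload 8.4 kg.
Tool frame: the origin (TCP) lies on the centre line of the jaws, within the pads' length; the fingertips stand 22 mm ahead of it and the grasp point (between the pads) lies 3 mm ahead of it; z points along the fingers, y is the line along which they close (so a half turn about z gives the same grasp; the last joint's range is limited). The gripper opens to 85 mm and grips with 20 to 120 N. Pads are 22 mm wide; open, the fingers measure 114 mm over their backs; the gripper's body (76 mm by 85 mm) begins 54 mm behind the grasp point. The pads swing forward as they close: fully open they stand 13 mm farther back than shut.
Start: joints at [-1.242, 0.353, 1.633, -0, 1.155, -0.002], TCP at [202.998, -591.117, 253.281] pointing down, gripper open.
Joint ranges: [-2.63, 2.63], [-0.92, 2.1], [0.06, 2.66], [-1.3, 4.44], [0, 2.69], [-3.02, 3.02]. Speed limits (rad/s): [2.22, 2.22, 2.79, 3.14, 3.14, 3.14].

### API

Orientations are given as a 3x3 rotation matrix whose columns are the frame's x, y, z axes.
In Python, from cell import arm, imaging, finder gives the robot as it stands. The module is installed in compiled form; this text tells all that it offers.
- The arm moves only by the shell command python3 -m jog 'ROWS' [OPENING] [FORCE]. ROWS is JSON, a list of rows, each an object of numbers: "tx", "ty", "tz": the shift along the tool's x, y, z in m; "rx", "ry", "rz": the turn, a rotation vector about the tool's x, y, z in degrees. A call has 1 to 12 rows; each row shifts and turns the commanded pose from where the row before left it, along the tool's axes as they then stand; what a row does not reach is not made up. A row lasts 1/8 s, in which the tool goes at most 62.5 mm and 10.7 degrees, less where a joint would pass 70% of its speed; a pose out of reach is approached as far as the arm can. A call is refused whole if a number of a shift passes 0.0625 or a number of a turn 10.7, either way. A call with a gripper value outside its range is refused whole. OPENING is the finger opening in m, from 0 to 0.0854, set as the call begins (- or left out, the last holds). The fingers move at their own pace and stop on an object; FORCE is the grip in N (left out, the last holds). Time passes only in rows, so rows that do not move let the fingers close. It gives the time, the measured TCP pose, the force, the opening and the grip force at its end, in the units of the state.
- arm.read_state(): the state, without advancing time (a new reading comes with each control period).
- imaging.camera(name): name is "scene" or "top"; returns a dict with "img" (480x640x3 uint8, red, green, blue), "fovy" (degrees; the focal length in pixels is half the picture's height over the tangent of half this angle, whatever the lens; pixels are square), "cx", "cy" (the principal point, pixels), "extrinsics" (4x4, takes a point from world to camera coordinates). Camera axes: x right, y down, z forward; pixel columns grow to the right and rows downward; lengths in mm; the calibration is good to about 2 mm. A picture is of the moment at which its call begins. There is no depth.
- arm.sign_off(): hands the job in; it is judged then, once.
Trained networks look in the newest picture that a camera, given by its name, has taken for a name from the list of things; names that differ only in an ending like _2 or _b are one class to them, and where a whole thing is asked for, a point or a joint stands for the part that bears it (a point fixed in the world has none). Each returns a list of dicts, best first, with "confidence" (0 to 1); they miss things now and then, are a little off and sometimes report something else, mostly with a low value. They report only what shows in the picture. A call takes as long as a camera call.
- finder.boxes_of(camera, thing): "location" ([x, y, z] in mm, in the coordinates of the camera as it stood for that picture, good to about 4 mm: the middle of the surface that is visible of it).
- finder.cut_out(camera, thing): "region" (480x640 bool, what is visible of it).
- finder.place_of(camera, thing): "location" ([x, y, z] in mm, in the coordinates of the camera as it stood for that picture, good to about 4 mm: a listed point, or the origin of a listed thing).
The state is a dict: "time_s": time; "qpos": joint angles; "dq": joint speeds; "tau": joint torques, N m; "tcp_pos": TCP position; "tcp_rot": TCP orientation; "contact_force": force on the tool from outside, world axes, zero at the start; "wrist_torque": the same for the moment, N m; "grip_width": finger opening in mm; "gripper_force": force on a finger pad.
Only numpy, scipy, OpenCV 4.12 (cv2) and the standard library are available. Lean on these libraries where they do the work, as an engineer would, in place of code of your own. Each camera call takes 0.05 s, during which the arm holds its last target. There are 200 camera calls.

### The job

On the small rack, bring the sliding carriage all the way along its rail to the end stop above the steel dust tray and swing its folded hook fully out, square to the board, towards the robot. Then hang the wooden sanding paddle on the hook by the hole in its end, so that it hangs down still over the tray, let go of (it may lean lightly on the plywood bar behind it). Leave the hole-less sanding stick, the steel scraper, the glass jar and the cork sanding block where they lie.

Things in the scene. Friction and masses are not known exactly. Their poses are not given: they have to be found in the camera images.
- rack: Fixed rack facing the robot. Origin at table level under the rail's middle; x away from the robot, y along the rail towards the stop over the tray. Posts 30 mm square at y = -195, +195 mm; plywood fascia between them (front at x = -9 mm, z 200 to 260 mm), open below; rail on it 24 mm wide, top at z = 275 mm. Stop blocks up to z = 305 mm at y = -130, +130 mm.
- tray (a point): Middle of the open steel dust tray fixed at the rack's foot on the table, under the stop: 100 mm (rack x) by 115 mm (rack y), walls 18 mm high. Axes as the rack's.
- rest_bar (a point): Middle of the front face of the fixed plywood back-rest bar of the rack, along the rail direction, 40 mm high, z 110 to 150 mm, front face 56 mm in front of the rail's middle line; a hung thing's lower end leans on it or hangs just clear. Axes as the rack's.
- carriage (a joint): Slide of the carriage along the rail, m: 0 at the end away from the tray, 0.18 when it meets the stop over the tray (rack +y). The carriage is an aluminium block 50 x 60 mm, top at z = 299 mm. About 4 N of friction; it stays where it is left.
- carriage_knob (a point): Point on the axis of the upright round black knob on the carriage, 325 mm above the table, 14 mm below the knob's top and 14 mm nearer the robot than the rail's middle line. The knob is 24 mm in diameter from z = 309 to 339 mm and can be pinched from above. Axes as the rack's.
- hook (a joint): Hinge of the hook about a vertical axis on the carriage's front, rad: 0 = folded flat along the board, pointing to the rack's -y; 1.571 (end stop) = straight out from the board, to the rack's -x. Stiff, about 0.1 N m of friction; it stays where it is left.
- hook_hinge (a point): Point on the hook's hinge axis at the height of its level arm (269 mm above the table), 38 mm in front of the rail's middle line. Hinge barrel 16 mm in diameter, 34 mm tall. The frame turns with the hook: -y along the hook away from the hinge, z up.
- hook_arm (a point): Point on the axis of the hook's level arm, 25 mm out from the hinge axis, about where a hung thing comes to rest. The hook is one steel round bar of 10 mm diameter: level for 42 mm from the hinge axis to the elbow, then straight for 70 mm, rising at 55 degrees from level.
- hook_elbow (a point): The bend of the hook, on the bar's axis, 42 mm out from the hinge axis.
- hook_tip (a point): The upper end of the hook's rising part, on the bar's axis, rounded: 82 mm out from the hinge axis and 57 mm above the level arm. The upper half of the rising part stands above the rail, free on all sides, so a finger can get behind it even when folded.
- paddle_grip (a point): Middle of the sanding paddle's handle, half-way up. Flat beech paddle 18 mm thick, about 0.14 kg, lying flat. x along it: square end 46 x 46 mm with a 24 mm round through hole centred at x = +65 mm; handle 24 mm wide, x -33 to +42 mm; blade 40 mm wide, x -33 to -95 mm, grey abrasive face on top. z is the hole's axis.
- paddle_hole (a point): Centre of the paddle's hole, half-way through; axes as paddle_grip. The deep hole only goes over the bar when tilted in line with the bar's rising part. Let go there with the handle lowest, it slides down past the elbow and the paddle swings down to hang, rocking for some 2 s.
- stick_mid (a point): Bystander: sanding stick like the paddle but with a plain round end and no hole, 161 mm long, 18 mm thick; middle of its handle. Long axis x.
- scraper_mid (a point): Bystander: T-shaped flat steel scraper, 140 x 44 x 12 mm, lying flat; near its middle. Long axis x.
- jar_mid (a point): Bystander: amber glass jar with a steel lid, 56 mm diameter, 100 mm tall, standing; its middle.
- block_mid (a point): Bystander: cork-faced wooden sanding block 100 x 55 x 42 mm; its middle.

How it is judged:
By the outcome, as a careful person would: the job done as asked, in the order asked, and still so for the second after the job is handed in, with the robot touching nothing.
It also fails if it takes over 72 s, if anything falls off the work surface, if the arm or the gripper's body presses on something with over 40 N, if the wrist force passes 120 N, or if a joint passes its speed limit or range.

## Working session

There is one attempt and no reset: what is moved stays moved. The work goes in short steps, Python scripts to look and compute and a shell command to move; the robot and the scene stay as the last step left them, time stands still between calls to the robot, and variables do not carry over. Pictures are saved under pics/ and viewed, at most 10 in all, crops included, and the job is handed in when it is done.

```bash
mkdir -p pics; cat > h.py <<'E'
import numpy as np, cv2
from cell import arm, imaging, finder
def world(c,p):
    E=np.array(c["extrinsics"]); return E[:3,:3].T@(np.array(p)-E[:3,3])
def look(names,cams=("scene","top"),save=None):
    out={}
    for cn in cams:
        c=imaging.camera(cn)
        if save: cv2.imwrite(f"pics/{save}_{cn}.png",c["img"][:,:,::-1])
        for n in names:
            for r in finder.place_of(cn,n)[:2]:
                print(cn,n,round(r["confidence"],2),world(c,r["location"]).round(0))
        out[cn]=c
    return out
def st():
    s=arm.read_state(); print(s["time_s"],np.round(s["qpos"],2),np.round(s["tcp_pos"],1),np.round(s["tcp_rot"],3).tolist(),np.round(s["contact_force"],1),s["grip_width"],s["gripper_force"]); return s
E
python3 - <<'E'
from h import *
st()
look(["rack","tray","rest_bar","carriage_knob","hook_hinge","hook_elbow","hook_tip","paddle_grip","paddle_hole","stick_mid","scraper_mid","jar_mid","block_mid"],save="a")
st()
E
```

```text
0.0 [-1.24  0.35  1.63  0.    1.16 -0.  ] [ 202.8 -590.7  252.5] [[0.946, 0.325, -0.0], [0.325, -0.946, 0.001], [0.0, -0.001, -1.0]] [-0.3 -0.2  0.3] 85.51045078364129 0.0
scene rack 0.17 [651. 384.  21.]
scene tray 0.92 [653.  76.  -0.]
scene rest_bar 0.83 [651. -15. 128.]
scene carriage_knob 0.56 [ 692. -100.  323.]
scene hook_hinge 0.56 [ 462. -142.    6.]
scene hook_elbow 0.67 [ 657. -139.  273.]
scene hook_tip 0.51 [ 644. -182.  325.]
scene paddle_grip 0.78 [ 469. -331.    5.]
scene paddle_grip 0.53 [ 598. -242.   46.]
scene paddle_hole 0.8 [ 532. -348.    9.]
scene stick_mid 0.54 [ 462. -142.    7.]
scene scraper_mid 0.85 [459. 350.   4.]
scene jar_mid 0.62 [ 595. -241.   48.]
scene jar_mid 0.26 [ 470. -330.    8.]
scene block_mid 0.84 [654. 380.  20.]
top rack 0.62 [707. -15.  -1.]
top tray 0.88 [646.  76.   0.]
top rest_bar 0.89 [648. -14. 125.]
top carriage_knob 0.75 [ 691. -105.  327.]
top carriage_knob 0.37 [649. -15. 124.]
top hook_hinge 0.72 [ 665. -104.  268.]
top hook_elbow 0.59 [ 649. -136.  267.]
top hook_tip 0.7 [ 642. -177.  325.]
top paddle_grip 0.89 [ 467. -335.    8.]
top paddle_hole 0.8 [ 533. -346.    8.]
top stick_mid 0.94 [ 454. -147.   10.]
top scraper_mid 0.78 [461. 349.   8.]
top scraper_mid 0.69 [ 469. -337.    8.]
top jar_mid 0.95 [ 597. -245.   44.]
top jar_mid 0.66 [ 695. -103.  327.]
top block_mid 0.98 [645. 384.  22.]
top block_mid 0.47 [ 531. -347.    7.]
1.4 [-1.24  0.35  1.63 -0.    1.16 -0.  ] [ 203.  -591.1  253.3] [[0.946, 0.325, -0.0], [0.325, -0.946, -0.0], [-0.0, 0.0, -1.0]] [-0.2 -0.6  0. ] 85.25543455148403 0.0
```

View pics/a_scene.png

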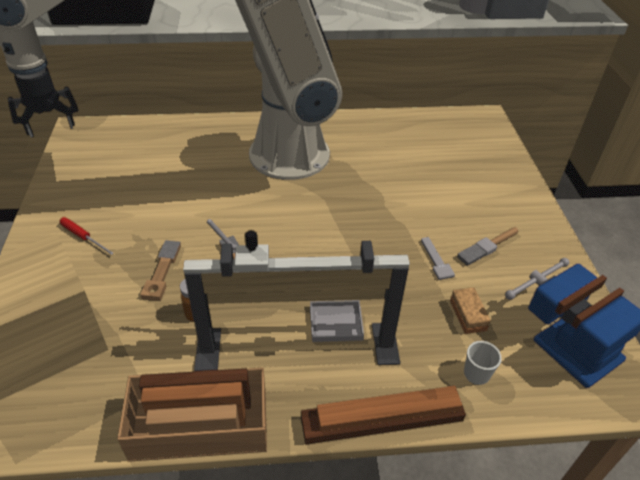

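View pics/a_top.png

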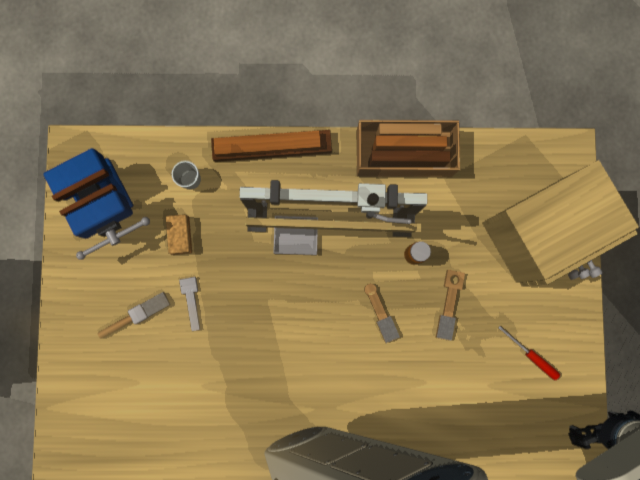

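Scene view is from behind the rack: knob at (251,238), tray at (336,320), paddle at (160,270) with its hole at (152,287). In the top view the knob is at (372,198), the paddle hole at (455,281), the tray at (297,242). Next I zoom in on the rack for its yaw.

```bash
python3 - <<'E'
from h import *
im=cv2.imread("pics/a_top.png")[170:260,235:435]
cv2.imwrite("pics/a_zoom.png",cv2.resize(im,None,fx=4,fy=4,interpolation=cv2.INTER_CUBIC))
E
```

```text
(no output)
```

View pics/a_zoom.png

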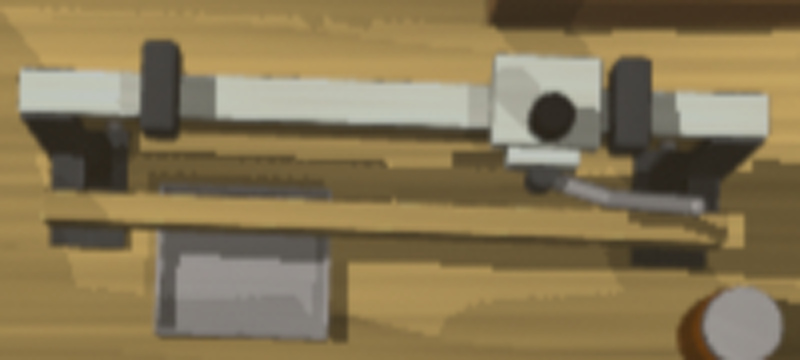

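The zoom shows the rail's ends at (20,91) and (768,116), the knob at (551,116), and the hook from (540,175) to its tip at (697,206).

```bash
cat >> h.py <<'E'
def ray(c,u,v,z):
    f=240/np.tan(np.radians(c["fovy"])/2); E=np.array(c["extrinsics"]); R=E[:3,:3]; o=-R.T@E[:3,3]
    d=R.T@np.array([(u-c["cx"])/f,(v-c["cy"])/f,1]); return o+d*(z-o[2])/d[2]
E
python3 - <<'E'
from h import *
c=imaging.camera("top")
g=lambda u,v,z: ray(c,235+u/4-.4,170+v/4-.4,z).round(1)
a,b=g(20,91,275),g(768,116,275); print(a,b,(a+b)/2,np.degrees(np.arctan2(a[0]-b[0],a[1]-b[1])))
print("knob",g(551,116,339),"hinge",g(540,175,286),"elbow",g(605,196,271),"tip",g(697,206,328))
st()
E
```

```text
[711.3 192.2 275. ] [ 699.  -225.4  275. ] [705.15 -16.6  275.  ] 1.687103443462754
knob [686.9 -97.4 339. ] hinge [663.5 -96.5 286. ] elbow [ 654.1 -134.2  271. ] tip [ 640.5 -176.3  328. ]
1.45 [-1.24  0.35  1.63  0.    1.16 -0.  ] [ 203.  -591.1  253.3] [[0.946, 0.325, -0.0], [0.325, -0.946, 0.0], [0.0, -0.0, -1.0]] [0.6 0.3 0.9] 85.53721181310281 0.0
```

```bash
python3 -m jog '[{"tz":-0.06,"rz":10.35},{"tz":-0.06,"rz":10.35},{"tx":0.039,"ty":-0.042},{"tx":0.039,"ty":-0.042},{"tx":0.039,"ty":-0.042},{"tx":0.039,"ty":-0.042},{"tx":0.039,"ty":-0.042},{"tx":0.039,"ty":-0.042},{"tx":0.039,"ty":-0.042},{"tx":0.039,"ty":-0.042},{"tx":0.039,"ty":-0.042},{"tx":0.039,"ty":-0.042}]' 0.085 30; python3 -m jog '[{"tx":0.02,"ty":-0.021},{"tx":0.02,"ty":-0.021},{},{}]'; python3 -c "
from h import *
st(); look(['carriage_knob'],cams=('scene',),save='b')"
```

```text
1.45 [-1.24  0.35  1.63  0.    1.16 -0.  ] [ 203.  -591.1  253.3] [[0.946, 0.325, -0.0], [0.325, -0.946, 0.0], [0.0, -0.0, -1.0]] [0.6 0.3 0.9] 85.53721181310281 0.0
scene carriage_knob 0.97 [ 689. -101.  323.]
scene carriage_knob 0.49 [ 659. -126.  267.]invalid input
invalid input
```

```bash
python3 -m jog '[{"tx":0,"ty":0,"tz":-0.06,"rx":0,"ry":0,"rz":10.3}]' 0.085 30;  python3 -m jog '[{"tz":-0.06,"rz":10.3}]'
```

```text
time_s: 1.68
tcp_pos: [202.2, -588.8, 309.3]
tcp_rot: [[0.989, 0.147, -0.003], [0.147, -0.989, 0.009], [-0.002, -0.009, -1.0]]
contact_force: [0.5, -1.1, -0.7]
grip_width: 85.0
gripper_force: 0.0invalid input
```

```bash
python3 -m jog '[{"tx":0,"ty":0,"tz":-0.06,"rx":0,"ry":0,"rz":10.3},{"tx":0.039,"ty":-0.042,"tz":0,"rx":0,"ry":0,"rz":0},{"tx":0.039,"ty":-0.042,"tz":0,"rx":0,"ry":0,"rz":0},{"tx":0.039,"ty":-0.042,"tz":0,"rx":0,"ry":0,"rz":0},{"tx":0.039,"ty":-0.042,"tz":0,"rx":0,"ry":0,"rz":0},{"tx":0.039,"ty":-0.042,"tz":0,"rx":0,"ry":0,"rz":0},{"tx":0.039,"ty":-0.042,"tz":0,"rx":0,"ry":0,"rz":0},{"tx":0.039,"ty":-0.042,"tz":0,"rx":0,"ry":0,"rz":0},{"tx":0.039,"ty":-0.042,"tz":0,"rx":0,"ry":0,"rz":0},{"tx":0.039,"ty":-0.042,"tz":0,"rx":0,"ry":0,"rz":0},{"tx":0.039,"ty":-0.042,"tz":0,"rx":0,"ry":0,"rz":0},{"tx":0.039,"ty":-0.042,"tz":0,"rx":0,"ry":0,"rz":0}]'; python3 -m jog '[{"tx":0.02,"ty":-0.021,"tz":0,"rx":0,"ry":0,"rz":0},{"tx":0,"ty":0,"tz":0,"rx":0,"ry":0,"rz":0},{"tx":0,"ty":0,"tz":0,"rx":0,"ry":0,"rz":0}]'; python3 -c "
from h import *
st(); look(['carriage_knob','hook_tip','hook_elbow'],cams=('scene','top'),save='b')"
```

```text
time_s: 3.18
tcp_pos: [646.3, -140.1, 373.4]
tcp_rot: [[1.0, -0.029, 0.0], [-0.029, -1.0, -0.0], [0.0, 0.0, -1.0]]
contact_force: [0.3, -0.7, -0.4]
grip_width: 84.9
gripper_force: 0.0
time_s: 3.55
tcp_pos: [665.2, -121.6, 373.1]
tcp_rot: [[1.0, -0.029, -0.001], [-0.029, -1.0, -0.0], [-0.001, 0.0, -1.0]]
contact_force: [0.1, 0.2, 0.1]
grip_width: 84.9
gripper_force: 0.0
3.55 [-0.18  0.35  1.37 -0.    1.42  1.42] [ 665.2 -121.6  373.1] [[1.0, -0.029, -0.001], [-0.029, -1.0, -0.0], [-0.001, 0.0, -1.0]] [0.1 0.2 0.1] 84.91003859636562 0.0
scene carriage_knob 0.78 [ 691. -103.  320.]
scene carriage_knob 0.74 [ 462. -143.    5.]
scene hook_tip 0.67 [ 645. -180.  321.]
scene hook_elbow 0.46 [ 657. -140.  269.]
top carriage_knob 0.62 [ 692. -104.  326.]
top hook_tip 0.56 [ 642. -180.  321.]
top hook_elbow 0.65 [ 650. -135.  266.]
```

```bash
python3 -m jog '[{"tx":0.025,"ty":-0.021,"tz":0,"rx":0,"ry":0,"rz":0},{"tx":0,"ty":0,"tz":0.025,"rx":0,"ry":0,"rz":0},{"tx":0,"ty":0,"tz":0.020,"rx":0,"ry":0,"rz":0}]'; python3 -m jog '[{"tx":0,"ty":0,"tz":0,"rx":0,"ry":0,"rz":0},{"tx":0,"ty":0,"tz":0,"rx":0,"ry":0,"rz":0},{"tx":0,"ty":0,"tz":0,"rx":0,"ry":0,"rz":0},{"tx":0,"ty":0,"tz":0,"rx":0,"ry":0,"rz":0},{"tx":0,"ty":0,"tz":0,"rx":0,"ry":0,"rz":0},{"tx":0,"ty":0,"tz":0,"rx":0,"ry":0,"rz":0}]' 0.0 25
```

```text
time_s: 4.32
tcp_pos: [691.1, -100.9, 327.2]
tcp_rot: [[1.0, -0.029, -0.001], [-0.029, -1.0, 0.0], [-0.001, -0.0, -1.0]]
contact_force: [0.4, -0.7, -0.2]
grip_width: 84.9
gripper_force: 0.0
time_s: 5.08
tcp_pos: [691.6, -101.1, 329.5]
tcp_rot: [[1.0, -0.029, 0.002], [-0.029, -1.0, -0.0], [0.002, 0.0, -1.0]]
contact_force: [-0.6, -0.4, 5.9]
grip_width: 22.7
gripper_force: 24.9
```

```bash
python3 -m jog '[{"tx":0,"ty":-0.02,"tz":0,"rx":0,"ry":0,"rz":0},{"tx":0,"ty":-0.03,"tz":0,"rx":0,"ry":0,"rz":0},{"tx":0,"ty":-0.03,"tz":0,"rx":0,"ry":0,"rz":0},{"tx":0,"ty":-0.03,"tz":0,"rx":0,"ry":0,"rz":0},{"tx":0,"ty":-0.03,"tz":0,"rx":0,"ry":0,"rz":0},{"tx":0,"ty":-0.02,"tz":0,"rx":0,"ry":0,"rz":0},{"tx":0,"ty":0,"tz":0,"rx":0,"ry":0,"rz":0}]';python3 -m jog '[{"tx":0,"ty":-0.005,"tz":0,"rx":0,"ry":0,"rz":0},{"tx":0,"ty":-0.005,"tz":0,"rx":0,"ry":0,"rz":0},{"tx":0,"ty":0,"tz":0,"rx":0,"ry":0,"rz":0}]'
```

```text
time_s: 5.95
tcp_pos: [696.7, 61.1, 329.5]
tcp_rot: [[1.0, -0.027, 0.003], [-0.027, -1.0, 0.002], [0.003, -0.002, -1.0]]
contact_force: [1.5, 4.3, 5.0]
grip_width: 23.1
gripper_force: 25.1
time_s: 6.32
tcp_pos: [697.0, 68.9, 329.5]
tcp_rot: [[1.0, -0.029, 0.003], [-0.029, -1.0, -0.0], [0.003, 0.0, -1.0]]
contact_force: [1.5, -1.6, 5.9]
grip_width: 23.2
gripper_force: 25.1
```

```bash
python3 -m jog '[{"tx":0,"ty":-0.005,"tz":0,"rx":0,"ry":0,"rz":0},{"tx":0,"ty":0,"tz":0,"rx":0,"ry":0,"rz":0}]'
```

```text
time_s: 6.58
tcp_pos: [697.1, 72.9, 329.5]
tcp_rot: [[1.0, -0.029, 0.002], [-0.029, -1.0, -0.002], [0.003, 0.002, -1.0]]
contact_force: [0.4, -5.2, 6.2]
grip_width: 22.7
gripper_force: 25.4
```

```bash
python3 -m jog '[{"tx":0,"ty":-0.004,"tz":0,"rx":0,"ry":0,"rz":0},{"tx":0,"ty":0,"tz":0,"rx":0,"ry":0,"rz":0}]'; python3 -m jog '[{"tx":0,"ty":-0.004,"tz":0,"rx":0,"ry":0,"rz":0},{"tx":0,"ty":0,"tz":0,"rx":0,"ry":0,"rz":0}]'
```

```text
time_s: 6.82
tcp_pos: [697.1, 73.1, 329.5]
tcp_rot: [[1.0, -0.03, 0.002], [-0.03, -1.0, -0.008], [0.002, 0.008, -1.0]]
contact_force: [0.1, -19.5, 6.6]
grip_width: 23.7
gripper_force: 26.2
time_s: 7.08
tcp_pos: [697.1, 73.4, 329.4]
tcp_rot: [[1.0, -0.031, 0.001], [-0.031, -0.999, -0.014], [0.002, 0.014, -1.0]]
contact_force: [-1.1, -34.4, 7.3]
grip_width: 23.3
gripper_force: 28.1
```

```bash
python3 -m jog '[{"tx":0,"ty":0.008,"tz":0,"rx":0,"ry":0,"rz":0},{"tx":0,"ty":0,"tz":0,"rx":0,"ry":0,"rz":0}]'; python3 -m jog '[{"tx":0,"ty":0,"tz":0,"rx":0,"ry":0,"rz":0},{"tx":0,"ty":0,"tz":0,"rx":0,"ry":0,"rz":0},{"tx":0,"ty":0,"tz":0,"rx":0,"ry":0,"rz":0},{"tx":0,"ty":0,"tz":-0.04,"rx":0,"ry":0,"rz":0},{"tx":-0.02,"ty":0.055,"tz":-0.02,"rx":0,"ry":0,"rz":0},{"tx":0,"ty":0,"tz":0,"rx":0,"ry":0,"rz":0}]' 0.07; python3 -c "
from h import *
st(); look(['carriage_knob','hook_tip','hook_elbow','hook_hinge'],cams=('scene','top'),save='c')
im=cv2.imread('pics/c_scene.png')[200:360,160:420]
cv2.imwrite('pics/c_z.png',cv2.resize(im,None,fx=3,fy=3))"
```

```text
time_s: 7.32
tcp_pos: [697.1, 72.5, 329.5]
tcp_rot: [[1.0, -0.03, 0.002], [-0.03, -1.0, -0.001], [0.003, 0.001, -1.0]]
contact_force: [1.4, -4.0, 6.1]
grip_width: 23.0
gripper_force: 25.6
time_s: 8.07
tcp_pos: [674.5, 17.1, 390.7]
tcp_rot: [[1.0, -0.031, 0.003], [-0.031, -1.0, -0.001], [0.003, 0.001, -1.0]]
contact_force: [0.2, 0.1, -0.9]
grip_width: 69.9
gripper_force: 0.0
8.075 [ 0.02  0.34  1.35 -0.    1.45  1.63] [674.5  17.1 390.7] [[1.0, -0.031, 0.003], [-0.031, -1.0, -0.001], [0.003, 0.001, -1.0]] [ 0.2  0.1 -0.9] 69.92723075397146 0.0
scene carriage_knob 0.92 [693.  72. 321.]
scene hook_tip 0.65 [648.  -7. 324.]
scene hook_elbow 0.63 [661.  33. 270.]
scene hook_hinge 0.23 [660. -13. 130.]
top carriage_knob 0.47 [699.  69. 324.]
top hook_tip 0.57 [646.  -7. 325.]
top hook_elbow 0.63 [652.  36. 269.]
top hook_hinge 0.75 [672.  70. 264.]
top hook_hinge 0.57 [458. 348.   6.]
```

View pics/c_z.png

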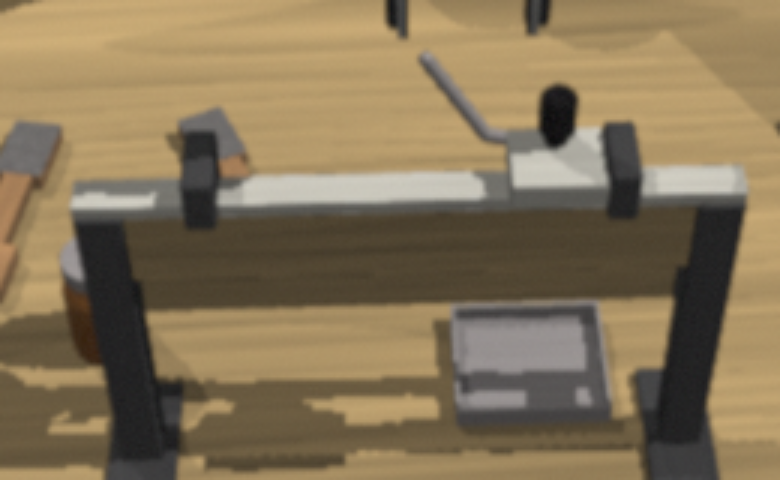

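The carriage sits against the tray-side stop (zoom 620,165); the hook still points left with its tip at (428,60). Now closed fingers go behind the hook.

```bash
python3 -m jog '[{"tx":-0.001,"ty":0.017,"tz":0,"rx":0,"ry":0,"rz":0},{"tx":0,"ty":0,"tz":0,"rx":0,"ry":0,"rz":0},{"tx":0,"ty":0,"tz":0,"rx":0,"ry":0,"rz":0},{"tx":0,"ty":0,"tz":0,"rx":0,"ry":0,"rz":0},{"tx":0,"ty":0,"tz":0,"rx":0,"ry":0,"rz":0},{"tx":0,"ty":0,"tz":0.04,"rx":0,"ry":0,"rz":0},{"tx":0,"ty":0,"tz":0.036,"rx":0,"ry":0,"rz":0},{"tx":0,"ty":0,"tz":0,"rx":0,"ry":0,"rz":0}]' 0.0; python3 -m jog '[{"tx":-0.010,"ty":-0.001,"tz":0,"rx":0,"ry":0,"rz":0},{"tx":-0.010,"ty":-0.002,"tz":0,"rx":0,"ry":0,"rz":0},{"tx":-0.012,"ty":-0.005,"tz":0,"rx":0,"ry":0,"rz":0},{"tx":-0.011,"ty":-0.005,"tz":0,"rx":0,"ry":0,"rz":0},{"tx":-0.009,"ty":-0.008,"tz":0,"rx":0,"ry":0,"rz":0},{"tx":-0.009,"ty":-0.009,"tz":0,"rx":0,"ry":0,"rz":0},{"tx":-0.006,"ty":-0.010,"tz":0,"rx":0,"ry":0,"rz":0},{"tx":-0.005,"ty":-0.010,"tz":0,"rx":0,"ry":0,"rz":0},{"tx":0,"ty":0,"tz":0,"rx":0,"ry":0,"rz":0}]'
```

```text
time_s: 9.57
tcp_pos: [671.7, 2.8, 309.4]
tcp_rot: [[1.0, -0.029, -0.006], [-0.029, -1.0, 0.0], [-0.006, 0.0, -1.0]]
contact_force: [0.0, 0.0, 0.6]
grip_width: -0.1
gripper_force: 0.0
time_s: 10.7
tcp_pos: [602.0, 55.7, 312.0]
tcp_rot: [[1.0, -0.028, -0.001], [-0.028, -1.0, 0.0], [-0.001, -0.0, -1.0]]
contact_force: [0.7, -0.3, 0.4]
grip_width: -0.1
gripper_force: 0.0
```

```bash
python3 -m jog '[{"tx":0,"ty":-0.004,"tz":0,"rx":0,"ry":0,"rz":0},{"tx":0,"ty":0,"tz":0,"rx":0,"ry":0,"rz":0}]'; python3 -m jog '[{"tx":0,"ty":-0.004,"tz":0,"rx":0,"ry":0,"rz":0},{"tx":0,"ty":0,"tz":0,"rx":0,"ry":0,"rz":0}]'
```

```text
time_s: 10.95
tcp_pos: [602.4, 57.5, 312.0]
tcp_rot: [[1.0, -0.029, -0.002], [-0.029, -1.0, -0.002], [-0.002, 0.002, -1.0]]
contact_force: [-2.1, -5.9, 1.6]
grip_width: -0.0
gripper_force: 3.1
time_s: 11.2
tcp_pos: [602.3, 58.5, 312.0]
tcp_rot: [[1.0, -0.029, -0.002], [-0.029, -1.0, -0.008], [-0.002, 0.008, -1.0]]
contact_force: [-3.1, -19.2, 2.3]
grip_width: 0.2
gripper_force: 10.0
```

```bash
python3 -m jog '[{"tx":0,"ty":0.03,"tz":0,"rx":0,"ry":0,"rz":0},{"tx":0,"ty":0,"tz":-0.06,"rx":0,"ry":0,"rz":0},{"tx":-0.019,"ty":0.052,"tz":0,"rx":0,"ry":0,"rz":0},{"tx":-0.019,"ty":0.052,"tz":0,"rx":0,"ry":0,"rz":0},{"tx":-0.019,"ty":0.052,"tz":0,"rx":0,"ry":0,"rz":0},{"tx":-0.019,"ty":0.052,"tz":0,"rx":0,"ry":0,"rz":0},{"tx":-0.019,"ty":0.052,"tz":0,"rx":0,"ry":0,"rz":0},{"tx":-0.019,"ty":0.052,"tz":0,"rx":0,"ry":0,"rz":0},{"tx":-0.019,"ty":0.052,"tz":0,"rx":0,"ry":0,"rz":0},{"tx":0,"ty":0,"tz":0.055,"rx":0,"ry":0,"rz":0},{"tx":0,"ty":0,"tz":0.055,"rx":0,"ry":0,"rz":5},{"tx":0,"ty":0,"tz":0.055,"rx":0,"ry":0,"rz":5}]' 0.06; python3 -m jog '[{"tx":0,"ty":0,"tz":0,"rx":0,"ry":0,"rz":0},{"tx":0,"ty":0,"tz":0,"rx":0,"ry":0,"rz":0}]';python3 -c "
from h import *
look(['hook_tip','hook_elbow','hook_hinge','hook_arm','paddle_grip','paddle_hole'],cams=('scene','top'),save='d')
im=cv2.imread('pics/d_top.png')[170:350,250:490]
cv2.imwrite('pics/d_z.png',cv2.resize(im,None,fx=3,fy=3))"
```

```text
time_s: 12.7
tcp_pos: [458.5, -327.6, 205.8]
tcp_rot: [[0.979, -0.206, 0.0], [-0.206, -0.979, 0.0], [0.0, -0.0, -1.0]]
contact_force: [0.1, -0.3, 0.4]
grip_width: 60.3
gripper_force: 0.0
time_s: 12.95
tcp_pos: [459.7, -328.0, 209.1]
tcp_rot: [[0.98, -0.2, 0.001], [-0.2, -0.98, -0.001], [0.002, 0.001, -1.0]]
contact_force: [-0.4, -1.1, 0.9]
grip_width: 60.1
gripper_force: 0.0
scene hook_tip 0.75 [590.  76. 322.]
scene hook_elbow 0.49 [633.  75. 273.]
scene hook_hinge 0.62 [ 595. -240.   48.]
scene hook_arm 0.48 [645.  72. 266.]
scene paddle_grip 0.75 [ 468. -331.    7.]
scene paddle_grip 0.17 [647.  73. 266.]
scene paddle_hole 0.67 [ 530. -345.    8.]
top hook_tip 0.67 [586.  76. 326.]
top hook_elbow 0.64 [623.  78. 271.]
top hook_elbow 0.15 [ 534. -347.   11.]
top hook_hinge 0.63 [671.  70. 266.]
top hook_hinge 0.27 [648.  77.  -0.]
top hook_arm 0.61 [589.  76. 324.]
top hook_arm 0.54 [643.  73. 266.]
top paddle_grip 0.7 [ 599. -243.   45.]
top paddle_grip 0.69 [ 465. -334.    8.]
top paddle_hole 0.86 [ 532. -347.    7.]
top paddle_hole 0.73 [641.  76. 266.]
```

View pics/d_z.png

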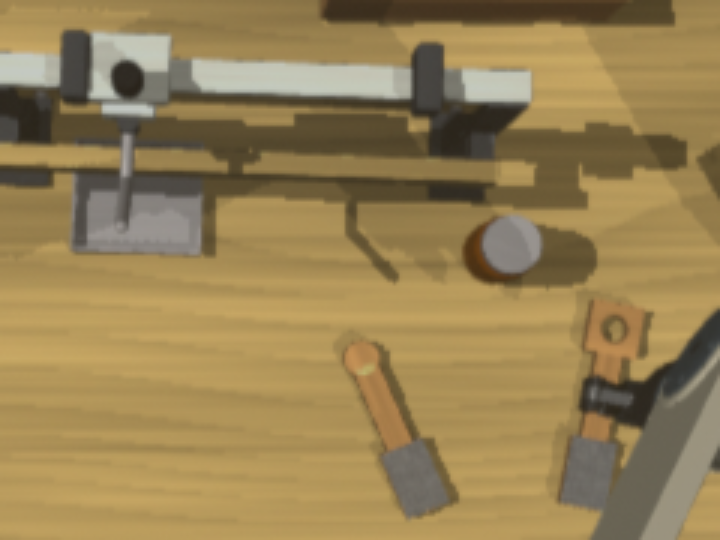

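The hook now points straight out over the tray (tip at (122,228) in the zoom, hinge at (127,120)). The gripper is above the paddle handle at (605,395).

```bash
python3 -m jog '[{"tx":-0.002,"ty":0.0035,"tz":0.05,"rx":0,"ry":0,"rz":0},{"tx":0,"ty":0,"tz":0.05,"rx":0,"ry":0,"rz":0},{"tx":0,"ty":0,"tz":0.04,"rx":0,"ry":0,"rz":0},{"tx":0,"ty":0,"tz":0.03,"rx":0,"ry":0,"rz":0},{"tx":0,"ty":0,"tz":0.011,"rx":0,"ry":0,"rz":0},{"tx":0,"ty":0,"tz":0,"rx":0,"ry":0,"rz":0}]' ; python3 -m jog '[{"tx":0,"ty":0,"tz":0,"rx":0,"ry":0,"rz":0},{"tx":0,"ty":0,"tz":0,"rx":0,"ry":0,"rz":0},{"tx":0,"ty":0,"tz":0,"rx":0,"ry":0,"rz":0},{"tx":0,"ty":0,"tz":0,"rx":0,"ry":0,"rz":0},{"tx":0,"ty":0,"tz":0,"rx":0,"ry":0,"rz":0}]' 0 50
```

```text
time_s: 14.4
tcp_pos: [455.9, -330.3, 26.1]
tcp_rot: [[0.979, -0.202, -0.001], [-0.202, -0.979, 0.001], [-0.001, -0.0, -1.0]]
contact_force: [0.5, -0.2, 0.1]
grip_width: 60.3
gripper_force: 0.0
time_s: 15.02
tcp_pos: [456.8, -331.0, 27.8]
tcp_rot: [[0.979, -0.202, 0.002], [-0.202, -0.979, -0.002], [0.002, 0.001, -1.0]]
contact_force: [-1.7, 1.0, 6.4]
grip_width: 23.0
gripper_force: 49.6
```

```bash
python3 -m jog '[{"tx":0,"ty":0,"tz":-0.03,"rx":0,"ry":0,"rz":0},{"tx":0,"ty":0,"tz":-0.05,"rx":0,"ry":0,"rz":0},{"tx":0,"ty":0,"tz":-0.06,"rx":0,"ry":0,"rz":-5},{"tx":0,"ty":0,"tz":-0.06,"rx":0,"ry":0,"rz":-5},{"tx":0,"ty":0,"tz":-0.06,"rx":0,"ry":0,"rz":0},{"tx":0.02,"ty":0,"tz":-0.05,"rx":0,"ry":0,"rz":0},{"tx":0,"ty":0,"tz":0,"rx":0,"ry":8.75,"rz":0},{"tx":0,"ty":0,"tz":0,"rx":0,"ry":8.75,"rz":0},{"tx":0,"ty":0,"tz":0,"rx":0,"ry":8.75,"rz":0},{"tx":0,"ty":0,"tz":0,"rx":0,"ry":8.75,"rz":0},{"tx":0,"ty":0,"tz":0,"rx":0,"ry":0,"rz":0},{"tx":0,"ty":0,"tz":0,"rx":0,"ry":0,"rz":0}]'
```

```text
time_s: 16.52
tcp_pos: [476.0, -331.3, 337.0]
tcp_rot: [[0.82, -0.029, 0.572], [-0.023, -1.0, -0.017], [0.572, 0.001, -0.82]]
contact_force: [0.8, 0.2, -0.7]
grip_width: 22.6
gripper_force: 49.6
```

```bash
python3 -m jog '[{"tx":0,"ty":-0.04,"tz":0,"rx":0,"ry":0,"rz":0},{"tx":0,"ty":-0.056,"tz":0,"rx":0,"ry":0,"rz":0},{"tx":0,"ty":-0.056,"tz":0,"rx":0,"ry":0,"rz":0},{"tx":0,"ty":-0.056,"tz":0,"rx":0,"ry":0,"rz":0},{"tx":0,"ty":-0.056,"tz":0,"rx":0,"ry":0,"rz":0},{"tx":0,"ty":-0.056,"tz":0,"rx":0,"ry":0,"rz":0},{"tx":0,"ty":-0.05,"tz":0,"rx":0,"ry":0,"rz":0},{"tx":0,"ty":-0.039,"tz":0,"rx":0,"ry":0,"rz":0},{"tx":0,"ty":0,"tz":0,"rx":0,"ry":0,"rz":0},{"tx":0,"ty":0,"tz":0,"rx":0,"ry":0,"rz":0}]';python3 -c "
from h import *
st()
look(['hook_tip','hook_elbow','paddle_hole','paddle_grip'],cams=('scene','top'),save='e')
a=cv2.imread('pics/e_top.png')[170:310,230:370]
b=cv2.imread('pics/e_scene.png')[150:290,260:400]
cv2.imwrite('pics/e_z.png',cv2.resize(np.hstack([a,b]),None,fx=2.85,fy=2.85,interpolation=cv2.INTER_CUBIC))"
```

```text
time_s: 17.77
tcp_pos: [488.2, 68.4, 336.4]
tcp_rot: [[0.82, -0.028, 0.572], [-0.022, -1.0, -0.017], [0.572, 0.001, -0.82]]
contact_force: [-0.5, 0.5, -1.5]
grip_width: 22.5
gripper_force: 49.8
17.775 [ 0.23 -0.21  2.19 -0.27  0.59  2.01] [488.2  68.4 336.4] [[0.82, -0.028, 0.572], [-0.022, -1.0, -0.017], [0.572, 0.001, -0.82]] [-0.5  0.5 -1.5] 22.484022116709923 49.831793904304504
scene hook_tip 0.51 [589.  74. 320.]
scene hook_elbow 0.68 [633.  75. 272.]
scene paddle_hole 0.64 [563.  68. 363.]
scene paddle_grip 0.83 [507.  72. 326.]
scene paddle_grip 0.31 [652. -13. 130.]
top hook_tip 0.7 [589.  77. 321.]
top hook_elbow 0.69 [624.  77. 268.]
top paddle_hole 0.66 [564.  67. 359.]
top paddle_hole 0.59 [ 455. -146.    6.]
top paddle_grip 0.66 [507.  66. 326.]
```

View pics/e_z.png

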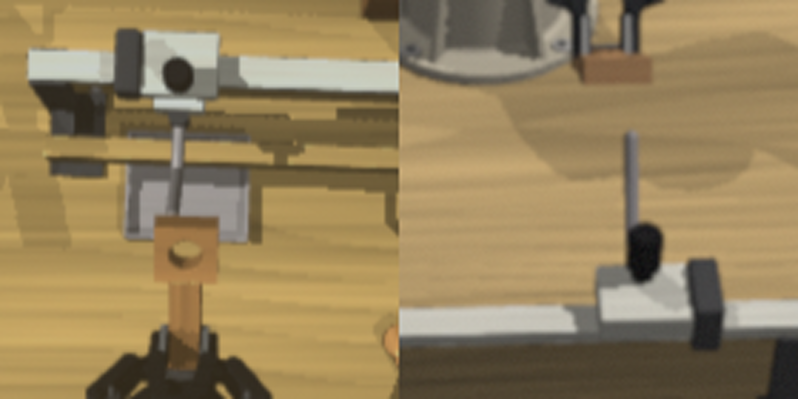

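The top half shows the hole at (186,250) just off the hook tip (176,212); the scene half shows the paddle end above the tip. The numbers agree: 8.5 mm sideways, then 46 mm to the tip.

```bash
python3 -m jog '[{"tx":0,"ty":-0.0085,"tz":0.02,"rx":0,"ry":0,"rz":0},{"tx":0,"ty":0,"tz":0.008,"rx":0,"ry":0,"rz":0},{"tx":0,"ty":0,"tz":0,"rx":0,"ry":0,"rz":0},{"tx":0,"ty":0,"tz":0,"rx":0,"ry":0,"rz":0}]';python3 -c "
from h import *
look(['hook_tip','paddle_hole'],cams=('scene','top'),save='f')
a=cv2.imread('pics/f_top.png')[190:290,250:350]
b=cv2.imread('pics/f_scene.png')[150:250,290:390]
cv2.imwrite('pics/f_z.png',cv2.resize(np.hstack([a,b]),None,fx=4,fy=4,interpolation=cv2.INTER_CUBIC))"
```

```text
time_s: 18.77
tcp_pos: [503.8, 75.8, 313.1]
tcp_rot: [[0.82, -0.029, 0.571], [-0.024, -1.0, -0.017], [0.572, 0.0, -0.821]]
contact_force: [-0.3, 0.1, -2.0]
grip_width: 23.2
gripper_force: 49.8
scene hook_tip 0.45 [592.  73. 323.]
scene hook_tip 0.45 [653.  76.  -0.]
scene paddle_hole 0.89 [578.  72. 341.]
top hook_tip 0.62 [588.  75. 326.]
top paddle_hole 0.64 [579.  74. 336.]
top paddle_hole 0.33 [ 458. -147.    7.]
```

View pics/f_z.png

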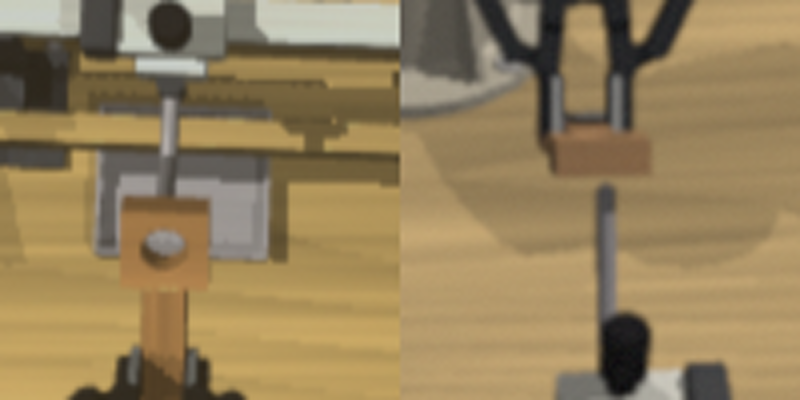

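Side to side it lines up: hole at (164,243) in the top half, tip (606,190) below the paddle end in the scene half. Advancing along the tool axis.

```bash
python3 -m jog '[{"tx":0.001,"ty":-0.001,"tz":0.01,"rx":0,"ry":0,"rz":0},{"tx":0,"ty":0,"tz":0.01,"rx":0,"ry":0,"rz":0},{"tx":0,"ty":0,"tz":0.005,"rx":0,"ry":0,"rz":0},{"tx":0,"ty":0,"tz":0,"rx":0,"ry":0,"rz":0}]'; python3 -m jog '[{"tx":0,"ty":0,"tz":0.008,"rx":0,"ry":0,"rz":0},{"tx":0,"ty":0,"tz":0,"rx":0,"ry":0,"rz":0}]'; python3 -c "
from h import *
look(['hook_tip','paddle_hole'],cams=('scene','top'),save='g')
a=cv2.imread('pics/g_top.png')[190:290,250:350]
b=cv2.imread('pics/g_scene.png')[150:250,290:390]
cv2.imwrite('pics/g_z.png',cv2.resize(np.hstack([a,b]),None,fx=4,fy=4,interpolation=cv2.INTER_CUBIC))"
```

```text
time_s: 19.58
tcp_pos: [519.0, 76.4, 292.0]
tcp_rot: [[0.821, -0.029, 0.57], [-0.024, -1.0, -0.017], [0.57, 0.001, -0.821]]
contact_force: [0.2, -0.4, -1.3]
grip_width: 22.7
gripper_force: 49.8
time_s: 19.82
tcp_pos: [523.6, 76.3, 285.8]
tcp_rot: [[0.821, -0.029, 0.571], [-0.024, -1.0, -0.017], [0.571, 0.0, -0.821]]
contact_force: [-0.8, 0.8, -0.9]
grip_width: 22.4
gripper_force: 49.8
scene hook_tip 0.65 [590.  76. 323.]
scene paddle_hole 0.71 [597.  76. 315.]
scene paddle_hole 0.64 [545.  77. 274.]
top hook_tip 0.59 [590.  76. 322.]
top paddle_hole 0.61 [599.  75. 310.]
```

View pics/g_z.png

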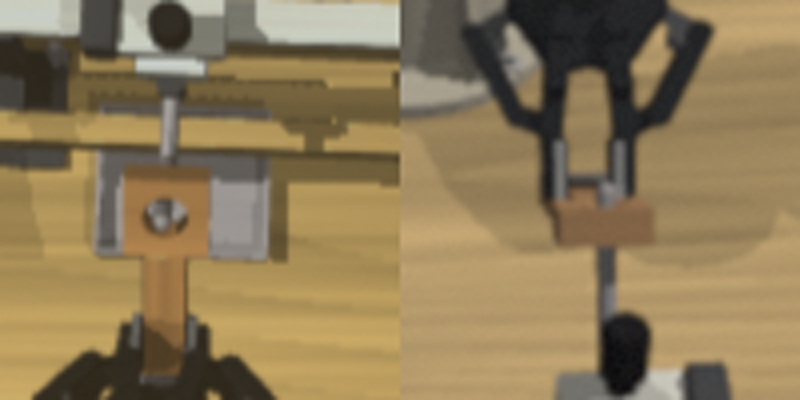

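The hook tip shows inside the hole (163,213 in the top half; 606,192 above the paddle in the scene half), with no contact force. Going deeper, then releasing.

```bash
python3 -m jog '[{"tx":0,"ty":0,"tz":0.01,"rx":0,"ry":0,"rz":0},{"tx":0,"ty":0,"tz":0.01,"rx":0,"ry":0,"rz":0},{"tx":0,"ty":0,"tz":0.004,"rx":0,"ry":0,"rz":0},{"tx":0,"ty":0,"tz":0,"rx":0,"ry":0,"rz":0},{"tx":0,"ty":0,"tz":0,"rx":0,"ry":0,"rz":0}]'
```

```text
time_s: 20.75
tcp_pos: [537.3, 76.0, 266.6]
tcp_rot: [[0.82, -0.029, 0.571], [-0.024, -1.0, -0.017], [0.571, 0.0, -0.821]]
contact_force: [0.5, 0.0, -0.9]
grip_width: 22.9
gripper_force: 49.8
```

```bash
python3 -m jog '[{"tx":0,"ty":0,"tz":0,"rx":0,"ry":0,"rz":0},{"tx":0,"ty":0,"tz":0,"rx":0,"ry":0,"rz":0},{"tx":0,"ty":0,"tz":0,"rx":0,"ry":0,"rz":0},{"tx":0,"ty":0,"tz":0,"rx":0,"ry":0,"rz":0},{"tx":0,"ty":0,"tz":-0.02,"rx":0,"ry":0,"rz":0},{"tx":-0.02,"ty":0,"tz":-0.04,"rx":0,"ry":0,"rz":0},{"tx":-0.04,"ty":0,"tz":-0.04,"rx":0,"ry":0,"rz":0},{"tx":-0.04,"ty":0,"tz":-0.04,"rx":0,"ry":0,"rz":0},{"tx":-0.04,"ty":0,"tz":-0.04,"rx":0,"ry":0,"rz":0}]' 0.07; python3 -m jog '[{"tx":0,"ty":0,"tz":0,"rx":0,"ry":0,"rz":0},{"tx":0,"ty":0,"tz":0,"rx":0,"ry":0,"rz":0},{"tx":0,"ty":0,"tz":0,"rx":0,"ry":0,"rz":0},{"tx":0,"ty":0,"tz":0,"rx":0,"ry":0,"rz":0},{"tx":0,"ty":0,"tz":0,"rx":0,"ry":0,"rz":0},{"tx":0,"ty":0,"tz":0,"rx":0,"ry":0,"rz":0},{"tx":0,"ty":0,"tz":0,"rx":0,"ry":0,"rz":0},{"tx":0,"ty":0,"tz":0,"rx":0,"ry":0,"rz":0},{"tx":0,"ty":0,"tz":0,"rx":0,"ry":0,"rz":0},{"tx":0,"ty":0,"tz":0,"rx":0,"ry":0,"rz":0},{"tx":0,"ty":0,"tz":0,"rx":0,"ry":0,"rz":0},{"tx":0,"ty":0,"tz":0,"rx":0,"ry":0,"rz":0}]'; python3 -m jog '[{"tx":0,"ty":0,"tz":0,"rx":0,"ry":0,"rz":0},{"tx":0,"ty":0,"tz":0,"rx":0,"ry":0,"rz":0},{"tx":0,"ty":0,"tz":0,"rx":0,"ry":0,"rz":0},{"tx":0,"ty":0,"tz":0,"rx":0,"ry":0,"rz":0},{"tx":0,"ty":0,"tz":0,"rx":0,"ry":0,"rz":0},{"tx":0,"ty":0,"tz":0,"rx":0,"ry":0,"rz":0},{"tx":0,"ty":0,"tz":0,"rx":0,"ry":0,"rz":0},{"tx":0,"ty":0,"tz":0,"rx":0,"ry":0,"rz":0},{"tx":0,"ty":0,"tz":0,"rx":0,"ry":0,"rz":0},{"tx":0,"ty":0,"tz":0,"rx":0,"ry":0,"rz":0},{"tx":0,"ty":0,"tz":0,"rx":0,"ry":0,"rz":0},{"tx":0,"ty":0,"tz":0,"rx":0,"ry":0,"rz":0}]';python3 -c "
from h import *
look(['paddle_grip','paddle_hole','hook_tip','carriage_knob'],cams=('scene','top'),save='i')
a=cv2.imread('pics/i_top.png')[170:310,230:370]
b=cv2.imread('pics/i_scene.png')[210:350,250:390]
cv2.imwrite('pics/i_z.png',cv2.resize(np.hstack([a,b]),None,fx=2.85,fy=2.85,interpolation=cv2.INTER_CUBIC))"
```

```text
time_s: 21.88
tcp_pos: [318.2, 81.5, 334.5]
tcp_rot: [[0.82, -0.031, 0.572], [-0.026, -1.0, -0.017], [0.572, -0.001, -0.82]]
contact_force: [-0.7, 2.3, -0.0]
grip_width: 69.9
gripper_force: 0.0
time_s: 23.38
tcp_pos: [319.6, 82.3, 334.3]
tcp_rot: [[0.82, -0.029, 0.571], [-0.024, -1.0, -0.017], [0.572, 0.0, -0.821]]
contact_force: [-0.0, -0.4, -0.3]
grip_width: 70.1
gripper_force: 0.0
time_s: 24.88
tcp_pos: [319.6, 82.3, 334.3]
tcp_rot: [[0.82, -0.029, 0.571], [-0.024, -1.0, -0.017], [0.571, 0.0, -0.821]]
contact_force: [0.6, 0.2, 0.7]
grip_width: 70.2
gripper_force: 0.0
scene paddle_grip 0.67 [646. 382.  21.]
scene paddle_hole 0.73 [642.  74. 265.]
scene hook_tip 0.45 [590.  76. 323.]
scene carriage_knob 0.75 [695.  71. 323.]
top paddle_hole 0.67 [644.  72. 258.]
top hook_tip 0.65 [647. -14. 124.]
top hook_tip 0.43 [459. 346.   6.]
top carriage_knob 0.83 [698.  69. 326.]
top carriage_knob 0.57 [590.  77. 322.]
```

View pics/i_z.png

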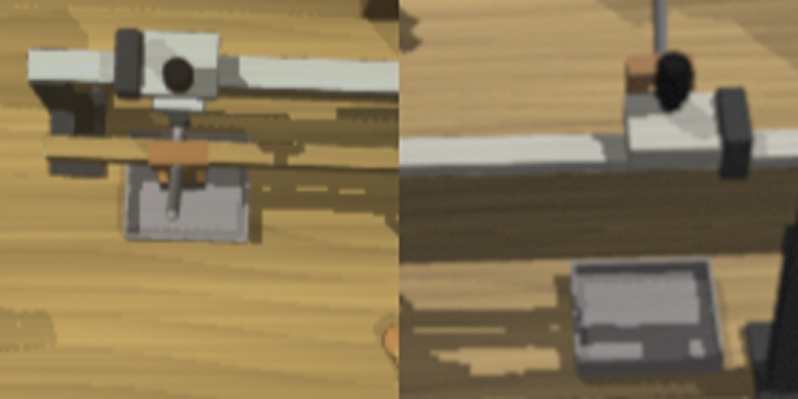

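The paddle hangs on the level arm just past the elbow (179,152 in the top half, tip 173,213), over the tray, with the carriage still against its stop and the gripper well clear.

```bash
python3 -m jog '[{"tx":0,"ty":0,"tz":0,"rx":0,"ry":0,"rz":0},{"tx":0,"ty":0,"tz":0,"rx":0,"ry":0,"rz":0},{"tx":0,"ty":0,"tz":0,"rx":0,"ry":0,"rz":0},{"tx":0,"ty":0,"tz":0,"rx":0,"ry":0,"rz":0},{"tx":0,"ty":0,"tz":0,"rx":0,"ry":0,"rz":0},{"tx":0,"ty":0,"tz":0,"rx":0,"ry":0,"rz":0},{"tx":0,"ty":0,"tz":0,"rx":0,"ry":0,"rz":0},{"tx":0,"ty":0,"tz":0,"rx":0,"ry":0,"rz":0}]' && python3 -c "
from cell import arm
print(arm.sign_off())"
```

```text
time_s: 26.38
tcp_pos: [319.6, 82.3, 334.3]
tcp_rot: [[0.82, -0.029, 0.571], [-0.024, -1.0, -0.017], [0.571, 0.0, -0.821]]
contact_force: [1.0, 0.6, -0.1]
grip_width: 70.1
gripper_force: 0.0
the job is handed in; nothing more can be done
None
```

The job is handed in at about 26 s: the carriage is at its stop over the tray, the hook is fully out, and the paddle hangs on it, let go of, with the gripper clear and the other four things never touched.

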